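# Set the depth stop to its tallest post

## Task

Push the tabs of the depth-stop turret with a fingertip, either way round, until the tallest of its six posts stands centred beneath the stop rod and the turret is still. Then push down on the rod's black cap until the rod rests on that post, and leave both there. Only push: never pull the rod up, and leave the things lying about where they are.

Things in the scene. Friction and masses are not known exactly. Their poses are not given: they have to be found in the camera images.
- stand: dark grey cast-iron depth-stop stand, fixed to the bench, turned by up to 20 degrees. Origin on the turret's axis at bench level; its x axis points level to the stop rod and column, on the side away from the robot, z up. Base plate 270 x 180 mm, 12 mm high (x -100 to 170 mm, y +-90 mm). Column: x 125 to 155, y +-25 mm, up to 166 mm. The side facing the robot is open from above.
- guide_arm (a point): end of the stand's level guide arm, which comes from the column over the turret's far side and carries the stop rod: x 20 to 155 mm, y +-15 mm in the stand's frame, 138 to 166 mm above the bench. This point is the middle of the arm's end face, 20 mm from the turret axis
- turret_axis (a point): point on the turret's vertical axis, level with the upper face of its aluminium disc (116 mm across, 22 to 40 mm above the bench). On the disc, 40 mm from the axis and 60 degrees apart, stand six steel posts 14 mm thick: the tallest 58 mm high above the disc, the others, going counter-clockwise from it, 10, 18, 26, 34 and 42 mm
- tall_tab (a point): middle of the free part of the tallest post's tab, 82 mm from the axis, 39 mm above the bench. Each of the six posts has such a push tab in line with it: a radial upright aluminium vane 8 mm thick, sticking out of the disc's rim (58 mm) to 105 mm from the axis, 26 to 52 mm above the bench. A fingertip fits down between two tabs; only the base plate (top at 12 mm) lies beneath
- turret (a joint): turret angle in rad, counter-clockwise from above. It turns endlessly either way, so any value is possible; 0 or any whole number of turns (6.283) puts the tallest post right beneath the stop rod. The tabs lie at this angle plus multiples of 60 degrees from the stand's x axis, the tallest post's tab at the angle itself. No clicks or spring: friction (about 2 N at a tab) keeps it where it is left
- tall_post_top (a point): centre of the flat top of the tallest post, 98 mm above the bench; it goes round with the turret, 40 mm from its axis
- rod_foot (a point): centre of the flat foot of the upright steel stop rod (12 mm thick), which slides up and down in the guide arm, 40 mm from the turret axis on the far side
- rod_cap_top (a point): centre of the top of the stop rod's round black cap (32 mm across, 14 mm thick), 109 mm above the rod's foot: push down here. Nothing of the stand stands higher
- rod (a joint): how far the stop rod is pushed down, in m. At 0 its foot is 123 mm above the bench, 25 mm over the tallest post's top; it starts between 0 and 0.008. At 0.025 it rests on the tallest post, which stops it; over a shorter post or a gap it would go on down, to 0.050 at most. It moves under a push of about 2 to 3 N, has no spring and stays where it is left.
- setup_bar: brass setup bar, 25 x 80 x 15 mm, lying on the robot's side of the stand; a bystander to be left alone. Origin at the centre of its underside
- offcut: pale wooden off-cut, 60 x 45 x 38 mm; a bystander to be left alone. Origin at the centre of its underside
- tape: grey tape measure standing up, 66 x 36 x 62 mm; a bystander to be left alone. Origin at the centre of its underside
- sprayer: white spray bottle, 74 mm across and 240 mm high; a bystander to be left alone. Origin at the centre of its underside
- square: try square lying flat: wooden stock 115 x 22 x 18 mm, steel blade 30 x 150 mm; a bystander to be left alone. Origin at the bench level, about its middle
- glue: yellow glue bottle, 54 mm across and 150 mm high; a bystander to be left alone. Origin at the centre of its underside
- chisel: big chisel lying flat, 285 mm long, 28 mm high; a bystander to be left alone. Origin at the bench level, about its middle
- mallet: round-headed mallet lying flat, 260 mm long, 68 mm high; a bystander to be left alone. Origin at the bench level, about its middle

How it is judged:
By the outcome, as a careful person would: the job done as asked, in the order asked, and still so for the second after the job is handed in, with the robot touching nothing.
It also fails if it takes over 72 s, if anything falls off the work surface, if the arm or the gripper's body presses on something with over 40 N, if the wrist force passes 120 N, or if a joint passes its speed limit or range.

## Robot

A 6-joint arm with a two-finger parallel gripper is mounted at the origin on the work surface. World frame = base frame: x ahead of the robot, y to its left, z up, the work surface at z = 0. Lengths are in m, angles in rad, forces in N, time in s.
With the tool pointing down it reaches from about 0.325 to 0.9 m from the base axis. Payload 3.5 kg.
Tool frame: the origin (TCP) lies at the very end of the fingers, on their centre line; the grasp point (between the pads) lies 19 mm behind it; z points along the fingers, y is the line along which they close (so a half turn about z gives the same grasp; the last joint's range is limited). The gripper opens to 85 mm and grips with 20 to 120 N. Pads are 22 mm wide; open, the fingers measure 114 mm over their backs; the gripper's body (76 mm by 85 mm) begins 54 mm behind the grasp point. The pads swing forward as they close: fully open they stand 13 mm farther back than shut.
Start: joints at [-1.283, 0.276, -0.026, 1.268, 0, 1.467], TCP at [0.238, -0.578, 0.231] pointing down, gripper open.
Joint ranges: [-3.12, 3.12], [-0.85, 1.88], [-1.08, 1.24], [-1.95, 2.15], [-1.57, 1.53], [-3.14, 3.14]. Speed limits (rad/s): [2.57, 2.57, 3.14, 3.14, 3.14, 3.14].

## Interface

Orientations are given as a unit quaternion [x, y, z, w].
In Python, from station import read_state, grab_frame, finish_job gives the robot as it stands.
- The arm moves only by the shell command python3 -m jog 'ROWS' [FORCE]. ROWS is JSON, a list that holds one entry, the list of rows, each a list of 5 numbers: the opening, from 0 (shut) to 1 (fully open), then the shift along the tool's x, y, z in m, then the turn about the tool's z in degrees. A call has 1 to 20 rows; each row shifts and turns the commanded pose from where the row before left it, along the tool's axes as they then stand; what a row does not reach is not made up. A row lasts 1/12 s, in which the tool goes at most 41.7 mm and 7.16 degrees, less where a joint would pass 70% of its speed; a pose out of reach is approached as far as the arm can. A call with a gripper value outside its range is refused whole. The fingers move at their own pace and stop on an object; FORCE is the grip in N (left out, the last holds). Time passes only in rows, so rows that do not move let the fingers close. It gives the time, the measured TCP pose, the force, the opening and the grip force at its end, in the units of the state.
- read_state(): the state, without advancing time (a new reading comes with each control period).
- grab_frame(name): name is "side" or "top" or "wrist"; returns a dict with "frame" (384x512x3 uint8, red, green, blue), "camera_matrix" (3x3 intrinsics, pixels), "xyz" and "attitude" of the camera in the world. Camera axes: x right, y up, looking along -z (the intrinsics and any distortion apply to the point x, -y, -z); pixel columns grow to the right and rows downward; lengths in m; the calibration is good to about 2 mm. The wrist camera is an equidistant fisheye: a pixel r from the principal point sees the ray r / f radians off the axis. A picture is of the moment at which its call begins. There is no depth.
- finish_job(): hands the job in; it is judged then, once.
The state is a dict: "t": time; "joint_pos": joint angles; "joint_vel": joint speeds; "joint_torque": joint torques, N m; "ee_pos": TCP position; "eef_rot": TCP orientation; "wrist_force": force on the tool from outside, world axes, zero at the start; "torque": the same for the moment, N m; "gripper_width": finger opening in m; "gripper_force": force on a finger pad.
Only numpy, scipy, OpenCV 4.12 (cv2) and the standard library are available. Lean on these libraries where they do the work, as an engineer would, in place of code of your own. Each camera call takes 0.05 s, during which the arm holds its last target. There are 200 camera calls.

## Working session

There is one attempt and no reset: what is moved stays moved. The work goes in short steps, Python scripts to look and compute and a shell command to move; the robot and the scene stay as the last step left them, time stands still between calls to the robot, and variables do not carry over. Pictures are saved under pics/ and viewed, at most 10 in all, crops included, and the job is handed in when it is done.

```bash
mkdir -p pics; cat > h.py <<'E'
import numpy as np, cv2
from scipy.spatial.transform import Rotation as R
from station import read_state, grab_frame
def cam(n):
    f=grab_frame(n); return f
def ray(f,u,v):
    K=np.array(f["camera_matrix"]); a=np.array(f["attitude"])
    M=R.from_quat(a).as_matrix() if a.size==4 else a.reshape(3,3)
    x=(u-K[0,2])/K[0,0]; y=(v-K[1,2])/K[1,1]
    return np.array(f["xyz"]), M@np.array([x,-y,-1.])
def onz(f,u,v,z):
    o,d=ray(f,u,v); return o+d*(z-o[2])/d[2]
def proj(f,p):
    K=np.array(f["camera_matrix"]); a=np.array(f["attitude"])
    M=R.from_quat(a).as_matrix() if a.size==4 else a.reshape(3,3)
    c=M.T@(np.array(p)-f["xyz"]); return K[0,0]*c[0]/-c[2]+K[0,2], K[1,1]*-c[1]/-c[2]+K[1,2]
E
python3 - <<'E'
from h import *
s=read_state(); print({k:np.round(v,3) for k,v in s.items()})
for n in("top","side"):
    f=cam(n); print(n,f["camera_matrix"],f["xyz"],f["attitude"],[k for k in f])
    cv2.imwrite(f"pics/{n}0.png",cv2.resize(f["frame"][:,:,::-1],(800,600),interpolation=cv2.INTER_CUBIC))
    np.save(f"{n}0.npy",f,allow_pickle=True)
E
```

```text
{'t': np.float64(0.0), 'joint_pos': array([-1.283,  0.277, -0.028,  1.268, -0.   ,  1.467]), 'joint_vel': array([-0.001,  0.   ,  0.   , -0.   , -0.   , -0.   ]), 'joint_torque': array([-1.0000e-03, -4.4551e+01,  2.9520e+01,  1.6000e-02, -0.0000e+00,
        0.0000e+00]), 'ee_pos': array([ 0.238, -0.577,  0.23 ]), 'eef_rot': array([ 0.981,  0.194, -0.   , -0.001]), 'wrist_force': array([ 0.329,  0.294, -0.075]), 'torque': array([ 0.01 ,  0.036, -0.016]), 'gripper_force': np.float64(0.0), 'gripper_width': np.float64(0.085)}
top [[400.08066625   0.         257.31793845]
 [  0.         400.08066625 198.78766221]
 [  0.           0.           1.        ]] [0.44250205 0.01782158 1.17466316] [ 0.04244095 -0.04260722 -0.70401785  0.70763144] ['frame', 'camera_matrix', 'xyz', 'attitude']
side [[352.63562214   0.         249.79234021]
 [  0.         352.63562214 193.90053905]
 [  0.           0.           1.        ]] [0.22811396 0.4865088  0.82218874] [-0.11242228  0.32673681  0.89271906 -0.28923514] ['frame', 'camera_matrix', 'xyz', 'attitude']
```

View pics/top0.png

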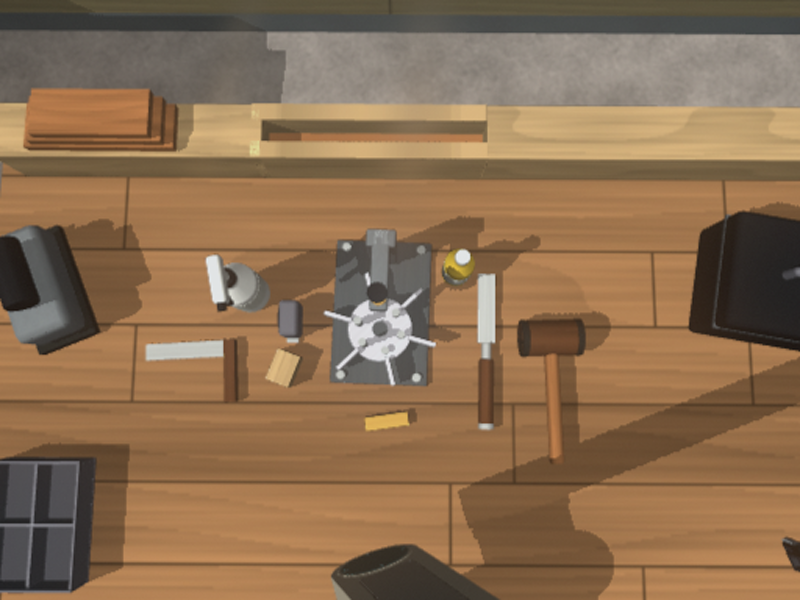

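View pics/side0.png

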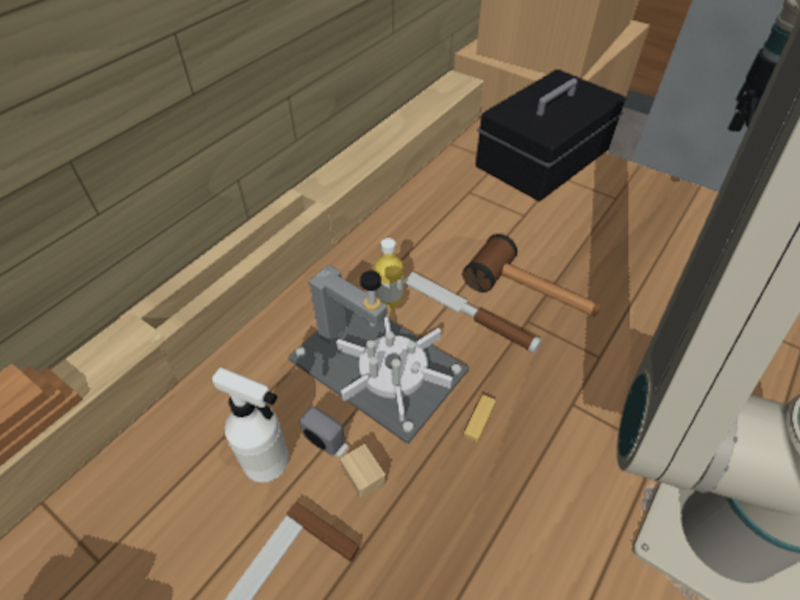

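The top view shows the turret disc at about (380,328), cap at (377,292) and column at (381,238) in the 800 px picture. The side view shows the disc at (393,363) and the cap at (371,280). I'll zoom in on both.

```bash
python3 - <<'E'
from h import *
a=np.load("top0.npy",allow_pickle=True).item()["frame"][140:255,195:295]
b=np.load("side0.npy",allow_pickle=True).item()["frame"][165:285,180:305]
A=cv2.resize(a[:,:,::-1],None,fx=5,fy=5,interpolation=cv2.INTER_CUBIC)[:,:400*1+100]
cv2.imwrite("pics/ta.png",A)
cv2.imwrite("pics/sb.png",cv2.resize(b[:,:,::-1],None,fx=5,fy=5,interpolation=cv2.INTER_CUBIC))
f=np.load("top0.npy",allow_pickle=True).item()
# plate mask: rough
for uv,z in(((380/1.5625,328/1.5625),.04),((377/1.5625,292/1.5625),.23),((333/1.5625,242/1.5625),.012),((434/1.5625,246/1.5625),.012),((428/1.5625,386/1.5625),.012),((331/1.5625,383/1.5625),.012),((387/1.5625,420/1.5625),.015)): print(onz(f,*uv,z).round(3))
E
```

```text
[0.548 0.058 0.04 ]
[0.585 0.056 0.23 ]
[0.714 0.15  0.012]
[ 0.707 -0.042  0.012]
[ 0.443 -0.031  0.012]
[0.448 0.148 0.012]
[0.381 0.044 0.015]
```

View pics/ta.png

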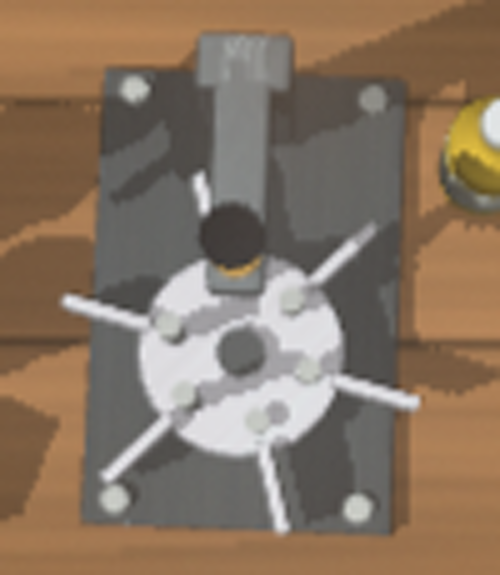

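View pics/sb.png

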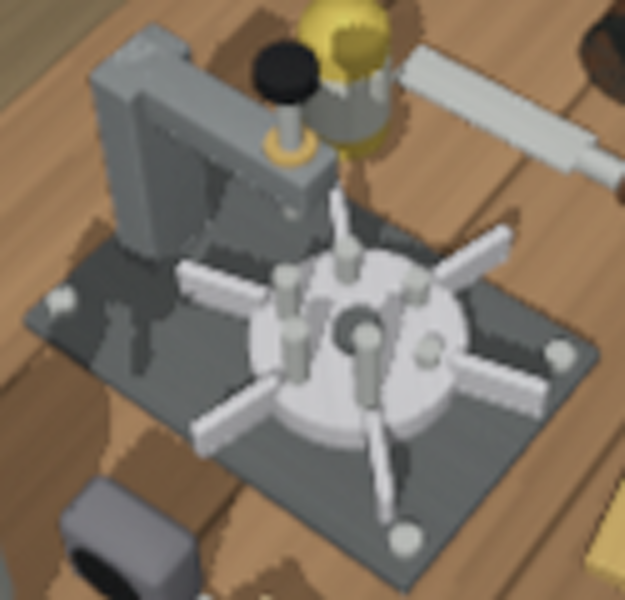

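The top crop shows the six tab tips and plate screws at (135,88), (372,98), (357,507) and (115,498). The side crop shows the tallest post at (368,335), with its tab ending by the near screw at (390,515). In the top crop that is the lower-left tab, with its tip at (105,478). The next post counter-clockwise is the shortest, which matches the description.

```bash
cat >> h.py <<'E'
from scipy.optimize import least_squares
def tabs(f,c0,th0):
    im=f["frame"]; hsv=cv2.cvtColor(im,cv2.COLOR_RGB2HSV)
    v,u=np.nonzero((hsv[...,2]>165)&(hsv[...,1]<50))
    P=np.array([onz(f,a,b,.052)[:2] for a,b in zip(u,v)])
    c=np.array(c0)
    def sel(c,th):
        d=P-c; r=np.hypot(*d.T); a=np.arctan2(d[:,1],d[:,0])-th
        w=(a+np.pi/6)%(np.pi/3)-np.pi/6
        k=(r>.068)&(r<.108)&(abs(r*w)<.012); return r[k]*w[k]
    def res(x,Q):
        d=Q-x[:2]; r=np.hypot(*d.T); a=np.arctan2(d[:,1],d[:,0])-x[2]
        return r*((a+np.pi/6)%(np.pi/3)-np.pi/6)
    x=np.array([*c0,th0])
    for _ in range(5):
        r=np.hypot(*(P-x[:2]).T); rr=res(x,P); Q=P[(r>.068)&(r<.106)&(abs(rr)<.012)]
        x=least_squares(res,x,args=(Q,),loss="soft_l1",f_scale=.002).x
    return x,len(Q),np.std(res(x,Q))
E
python3 - <<'E'
from h import *
f=np.load("top0.npy",allow_pickle=True).item()
g=lambda p,z:onz(f,195+(p[0]+.5)/5-.5,140+(p[1]+.5)/5-.5,z)[:2]
C=[g(p,.012) for p in((107,70),(407,80),(392,532),(82,522))]
S=[g(p,.015) for p in((135,88),(372,98),(357,507),(115,498))]
for Q in(C,S):
    d=(Q[0]+Q[1]-Q[2]-Q[3])/2; e=(Q[0]+Q[3]-Q[1]-Q[2])/2
    print("yaw",np.degrees(np.arctan2(d[1],d[0])),np.degrees(np.arctan2(-e[0],e[1])),np.hypot(*d),np.hypot(*e),"centre",np.mean(Q,0),)
    # axis = plate centre -35mm along x
    print("axis from plate",np.mean(Q,0)-.035*d/np.hypot(*d))
t=g((105,478),.052);o=g((373,230),.052);print(t,o)
x0=np.arctan2(*(t-o)[::-1])
x,n,s=tabs(f,(t+o)/2,x0);print("axis",x[:2],"theta",np.degrees(x[2]),n,s, np.hypot(*(t-x[:2])))
cap=g((232,236),.226);print("cap",cap,cap-x[:2],np.hypot(*(cap-x[:2])))
col=g((245,40),.166);print(np.degrees(np.arctan2(*(cap-x[:2])[::-1])))
E
```

```text
yaw -1.9957988182270812 -1.596709973374382 0.26664596655115863 0.1786146793901863 centre [0.58174311 0.05682301]
axis from plate [0.54676434 0.05804193]
yaw -1.9011549815428073 -1.9961940011385706 0.24102188379402464 0.13997052451227418 centre [0.58296321 0.05806176]
axis from plate [0.54798248 0.05922289]
[0.47513378 0.13400759] [ 0.6161408  -0.01562413]
axis [0.54683445 0.05936137] theta 133.8761322222468 168 0.0022941070843164177 0.10350383681455558
cap [0.58597016 0.05715325] [ 0.03913571 -0.00220812] 0.03919795567458094
-3.2293310728509943
```

```bash
cat >> h.py <<'E'
def delta(p,yaw=None):
    s=read_state(); M=R.from_quat(s["eef_rot"]).as_matrix()
    y=np.degrees(np.arctan2(M[1,0],M[0,0]))
    print("t",round(s["t"],2),"pos",np.round(s["ee_pos"],4),"yaw",y.round(2),"F",np.round(s["wrist_force"],1),"j",np.round(s["joint_pos"],2))
    if p is not None: print("tool delta mm",(1000*M.T@(np.array(p)-s["ee_pos"])).round(1))
    if yaw is not None: print("turn",(-((yaw-y+180)%360-180)).round(2))
E
python3 -m jog '[[[0,0.0247,-0.0194,0,0],[0,0.0247,-0.0194,0,0],[0,0.0247,-0.0194,0,0],[0,0.0247,-0.0194,0,0],[0,0.0247,-0.0194,0,0],[0,0.0247,-0.0194,0,0],[0,0.0247,-0.0194,0,0],[0,0.0247,-0.0194,0,0],[0,0.0247,-0.0194,0,0],[0,0.0247,-0.0194,0,0],[0,0.0247,-0.0194,0,0],[0,0.0247,-0.0194,0,0],[0,0.0247,-0.0194,0,0],[0,0.0247,-0.0194,0,0],[0,0.0247,-0.0194,0,0],[0,0.0247,-0.0194,0,0],[0,0.0247,-0.0194,0,0],[0,0.0247,-0.0194,0,0],[0,0.0247,-0.0194,0,0],[0,0.0247,-0.0194,0,0]]]' 40 && python3 -m jog '[[[0,0,0,0,-7.1],[0,0,0,0,-7.1],[0,0,0,0,-7.1],[0,0,0,0,-7.1],[0,0,0,0,-7.1],[0,0,0,0,-7.1],[0,0,0,0,-7.1],[0,0,0,0,-7.1],[0,0,0,0,-7.1],[0,0,0,0,-7.1],[0,0,0,0,-7.1],[0,0,0,0,-7.1],[0,0,0,0,-7.1],[0,0,0,0,-7.1],[0,0,0,0,-7.1],[0,0,0,0,-7.1],[0,0,0,0,-7.1],[0,0,0,0,-7.1],[0,0,0,0,-7.1],[0,0,0,0,-7.1]]]'
python3 -c "
from h import *
delta([.5463,-.0303,.034],169.9)"
```

```text
t: 1.77
ee_pos: [0.5472, -0.0294, 0.2308]
eef_rot: [0.981, 0.194, -0.0, -0.0]
wrist_force: [0.3, -0.9, -0.2]
gripper_width: -0.0001
gripper_force: 0.0
t: 3.43
ee_pos: [0.5465, -0.0309, 0.2307]
eef_rot: [0.133, 0.991, 0.0, -0.001]
wrist_force: [-0.1, 0.1, 0.0]
gripper_width: 0.0001
gripper_force: 0.0
t 3.43 pos [ 0.5465 -0.0309  0.2307] yaw 164.74 F [-0.1  0.1  0. ] j [-0.17  0.14 -0.2   1.24 -0.    0.09]
tool delta mm [  0.2   0.5 196.7]
turn -5.16
```

```bash
python3 -m jog '[[[0,0,0,0.02,-5.2],[0,0,0,0.02,0],[0,0,0,0.02,0],[0,0,0,0.02,0],[0,0,0,0.02,0],[0,0,0,0.02,0],[0,0,0,0.02,0],[0,0,0,0.02,0],[0,0,0,0.02,0],[0,0,0,0.01,0],[0,0,0,0.007,0],[0,0,0,0,0],[0,0,0,0,0]]]'
python3 - <<'E'
from h import *
delta([.5463,-.0303,.034],169.9)
f=cam("side"); cv2.imwrite("pics/s1.png",cv2.resize(f["frame"][120:300,150:350,::-1],None,fx=3,fy=3,interpolation=cv2.INTER_CUBIC))
E
```

```text
t: 4.52
ee_pos: [0.5473, -0.031, 0.0346]
eef_rot: [0.091, 0.996, -0.0, 0.0]
wrist_force: [0.3, 1.0, 0.3]
gripper_width: -0.0001
gripper_force: 0.0
t 4.52 pos [ 0.5473 -0.031   0.0346] yaw 169.59 F [0.3 1.  0.3] j [-0.17  0.32 -0.42  0.83  0.    0.01]
tool delta mm [1.1 0.5 0.6]
turn -0.31
```

View pics/s1.png

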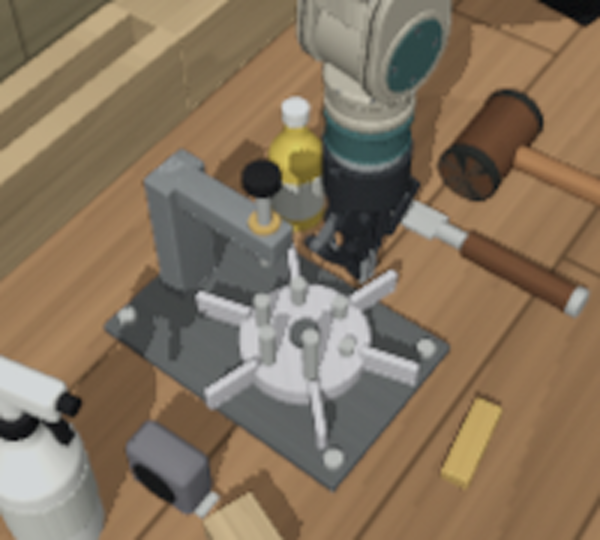

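The closed fingertip is down between the tabs, behind the one ending at (385,285), and clear of everything else. Next I sweep clockwise around the axis.

```bash
python3 -m jog '[[[0,0.0062,-0.0008,0,4],[0,0.0062,-0.0008,0,4],[0,0.0062,-0.0008,0,4],[0,0.0062,-0.0008,0,4],[0,0.0062,-0.0008,0,4],[0,0.0062,-0.0008,0,4],[0,0.0062,-0.0008,0,4],[0,0.0062,-0.0008,0,4],[0,0.0062,-0.0008,0,4],[0,0.0062,-0.0008,0,4],[0,0.0062,-0.0008,0,4],[0,0.0062,-0.0008,0,4],[0,0.0062,-0.0008,0,4],[0,0.0062,-0.0008,0,4],[0,0.0062,-0.0008,0,4],[0,0.0062,-0.0008,0,4],[0,0.0062,-0.0008,0,4],[0,0.0062,-0.0008,0,4],[0,0.0062,-0.0008,0,4],[0,0.0062,-0.0008,0,4]]]'
python3 - <<'E'
from h import *
# expected tip: axis+.088 rad-.015 tan at tool angle phi
def exp():
    s=read_state();M=R.from_quat(s["eef_rot"]).as_matrix();a=np.array([.547,.059])
    d=s["ee_pos"][:2]-a; print("rad",-d@M[:2,1],"tan",d@M[:2,0])
delta(None);exp()
f=cam("top"); s=read_state()
M=R.from_quat(s["eef_rot"]).as_matrix();phi=np.arctan2(M[1,0],M[0,0])+np.pi/2
x,n,sd=tabs(f,(.547,.059),phi);print(x[:2],np.degrees(x[2]),np.degrees(phi),n,sd)
E
```

```text
t: 6.23
ee_pos: [0.4612, 0.0441, 0.0359]
eef_rot: [0.711, 0.703, 0.0, 0.002]
wrist_force: [-0.8, -2.4, 1.8]
gripper_width: 0.0001
gripper_force: 1.1
t 6.23 pos [0.4612 0.0441 0.0359] yaw 89.37 F [-0.8 -2.4  1.8] j [-0.04  0.19 -0.6   0.78 -0.    1.54]
rad 0.08566754882624887 tan -0.01585466075885378
[0.54671897 0.05967747] 180.0174573882604 179.3004317540995 101 0.0020699772812498027
```

```bash
python3 -m jog '[[[0,0.006,-0.001,0,4],[0,0.006,-0.001,0,4],[0,0.006,-0.001,0,4],[0,0.006,-0.001,0,4],[0,0.006,-0.001,0,4],[0,0.006,-0.001,0,4],[0,0.006,-0.001,0,4],[0,0.006,-0.001,0,4],[0,0.006,-0.001,0,4],[0,0.006,-0.001,0,4],[0,0.006,-0.001,0,4],[0,0.006,-0.001,0,4],[0,0.003,-0.0005,0,2],[0,0.003,-0.0005,0,2],[0,0.0015,0,0,1],[0,0,0,0,0],[0,0,0,0,0]]]'
cat > m.py <<'E'
from h import *
s=read_state();M=R.from_quat(s["eef_rot"]).as_matrix();a=np.array([.547,.059])
d=s["ee_pos"][:2]-a; print("rad",-d@M[:2,1],"tan",d@M[:2,0]); delta(None)
f=cam("top"); np.save("top1.npy",f,allow_pickle=True)
for k in(0,): x,n,sd=tabs(f,(.547,.059),np.radians(120));print(x[:2],np.degrees(x[2]),n,sd)
E
python3 m.py
```

```text
t: 7.7
ee_pos: [0.482, 0.1196, 0.035]
eef_rot: [0.949, 0.315, 0.001, -0.0]
wrist_force: [-0.2, -0.1, -0.3]
gripper_width: 0.0002
gripper_force: 0.0
rad 0.08738567319155204 tan -0.015966824611784124
t 7.7 pos [0.482  0.1196 0.035 ] yaw 36.66 F [-0.2 -0.1 -0.3] j [ 0.11  0.24 -0.53  0.79  0.    2.61]
[0.54557564 0.0587111 ] 127.37310621189717 133 0.003945555566086426
```

```bash
python3 -m jog '[[[0,0.0016,-0.0003,0,1],[0,0.0016,-0.0003,0,1],[0,0.0016,-0.0003,0,1],[0,0.0016,-0.0003,0,1],[0,0.0016,-0.0003,0,1],[0,0.0016,-0.0003,0,1],[0,0,0,0,0],[0,0,0,0,0]]]'; python3 m.py
python3 -m jog '[[[0,-0.006,0,0,0],[0,-0.006,0,0,0],[0,0,0,-0.03,0],[0,0,0,-0.03,0],[0,-0.03,0,-0.03,0],[0,-0.03,-0.02,-0.03,0],[0,-0.03,-0.03,0,0],[0,-0.03,-0.03,0,0],[0,-0.03,-0.03,0,0],[0,0,0,0,0]]]'; python3 m.py
python3 - <<'E'
from h import *
f=np.load("top1.npy",allow_pickle=True).item()
A=cv2.resize(f["frame"][140:255,195:295,::-1],None,fx=5,fy=5,interpolation=cv2.INTER_CUBIC)
g=cam("side");np.save("side1.npy",g,allow_pickle=True);B=cv2.resize(g["frame"][165:280,235-55:300-60+0,::-1],None,fx=5,fy=5,interpolation=cv2.INTER_CUBIC)
cv2.imwrite("pics/c.png",np.hstack([A,B])[:, :800])
E
```

```text
t: 8.42
ee_pos: [0.4885, 0.1265, 0.0343]
eef_rot: [0.965, 0.264, 0.0, -0.0]
wrist_force: [0.2, -0.9, -0.5]
gripper_width: -0.0001
gripper_force: 0.1
rad 0.08790368157881112 tan -0.016031926878848805
t 8.42 pos [0.4885 0.1265 0.0343] yaw 30.6 F [ 0.2 -0.9 -0.5] j [ 0.12  0.26 -0.52  0.8   0.    2.73]
[0.54626403 0.05885055] 121.14937775418376 161 0.003778166726410036
t: 9.3
ee_pos: [0.2899, 0.1375, 0.1483]
eef_rot: [0.964, 0.265, -0.004, -0.001]
wrist_force: [-0.6, -1.1, -0.6]
gripper_width: 0.0003
gripper_force: 0.0
rad 0.1989738430759093 tan -0.18081556189424092
t 9.3 pos [0.2899 0.1375 0.1483] yaw 30.75 F [-0.6 -1.1 -0.6] j [ 0.24 -0.22 -0.72  1.08  0.    2.84]
[0.54669384 0.05939594] 121.01782500299568 167 0.0021898060577117133
```

View pics/c.png

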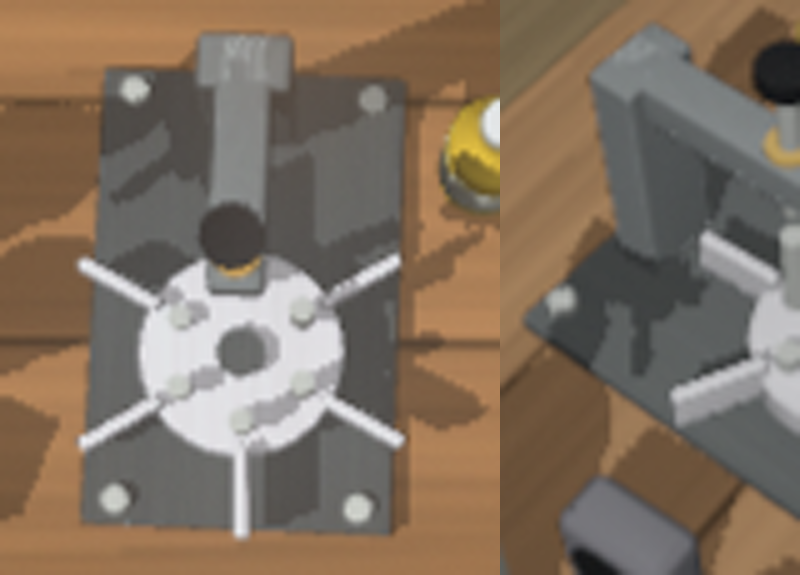

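The left half (top view) shows the tabs symmetric about vertical, with the lower tab along column 240, about 3° short of the plate's midline. Screws are at (135,88), (372,98), (357,507) and (115,498). The tallest post is now under the arm. I'll refine the stand's yaw from the screw centroids, and the tab angle from single tabs.

```bash
cat > y.py <<'E'
from h import *
def yaw(f):
    im=f["frame"].astype(float).min(2); S=[]
    for p in((135,88),(372,98),(357,507),(115,498)):
        u,v=int(195+p[0]/5),int(140+p[1]/5); w=im[v-5:v+6,u-5:u+6]
        w=np.clip(w-np.median(w)-25,0,None); V,U=np.mgrid[v-5:v+6,u-5:u+6]
        S.append(onz(f,(w*U).sum()/w.sum(),(w*V).sum()/w.sum(),.017)[:2])
    S=np.array(S); d=(S[0]+S[1]-S[2]-S[3])/2; e=(S[0]+S[3]-S[1]-S[2])/2
    print("yaw",np.degrees([np.arctan2(d[1],d[0]),np.arctan2(-e[0],e[1])]),np.hypot(*d),np.hypot(*e))
    print("axis",S.mean(0)-.035*d/np.hypot(*d))
if __name__=="__main__":
    for n in("top0.npy","top1.npy"): yaw(np.load(n,allow_pickle=True).item())
    f=np.load("top1.npy",allow_pickle=True).item()
    hsv=cv2.cvtColor(f["frame"],cv2.COLOR_RGB2HSV)
    v,u=np.nonzero((hsv[...,2]>165)&(hsv[...,1]<50)); P=np.array([onz(f,a,b,.052)[:2] for a,b in zip(u,v)])-[.5468,.0592]
    r=np.hypot(*P.T)
    for k in range(6):
        t=np.radians(1+60*k);n=P@[-np.sin(t),np.cos(t)];l=P@[np.cos(t),np.sin(t)]
        m=(abs(n)<.012)&(l>.066)&(l<.108)
        if m.sum()>8:
            q=np.polyfit(l[m],n[m],1); print(1+60*k,m.sum(),"dir",np.degrees(np.arctan(q[0])),"off mm",n[m].mean()*1e3)
E
python3 y.py
```

```text
yaw [-2.06539784 -3.07906266] 0.2386269781055645 0.1411027594688105
axis [0.54823761 0.05971383]
yaw [-1.96037631 -2.23474457] 0.2406824404878332 0.14061302855590896
axis [0.54719266 0.05947676]
61 36 dir -0.11393937259074628 off mm 0.21047102671949822
121 34 dir -0.10622793989044634 off mm -0.12985000558762155
181 37 dir 1.2382885982141738 off mm 0.040924011535015334
241 38 dir 0.32717842518304907 off mm -0.4217589155109457
301 28 dir -1.0024428138673707 off mm 0.10440184342679967
```

```bash
python3 -c "
from h import *
delta([.4815,.1239,.1483],27.6)"
```

```text
t 9.4 pos [0.2974 0.1379 0.15  ] yaw 30.69 F [0.8 0.8 0.1] j [ 0.24 -0.21 -0.71  1.07  0.    2.84]
tool delta mm [151.2 106.    1.9]
turn 3.09
```

```bash
python3 -m jog '[[[0,0.025,0.0177,0,0],[0,0.025,0.0177,0,0],[0,0.025,0.0177,0,0],[0,0.025,0.0177,0,0],[0,0.025,0.0177,0,0],[0,0.025,0.0177,0,0],[0,0,0,0,3.1],[0,0,0,0,0],[0,0,0,0,0]]]'; python3 -c "
from h import *
delta([.4815,.1239,.035],27.6)"
```

```text
t: 10.15
ee_pos: [0.4832, 0.1223, 0.1499]
eef_rot: [0.971, 0.238, -0.0, -0.0]
wrist_force: [0.3, 0.6, 0.3]
gripper_width: 0.0003
gripper_force: 0.0
t 10.15 pos [0.4832 0.1223 0.1499] yaw 27.5 F [0.3 0.6 0.3] j [ 0.12  0.11 -0.41  1.05  0.    2.78]
tool delta mm [ -0.7  -2.1 114.9]
turn -0.1
```

```bash
python3 -m jog '[[[0,-0.0007,-0.002,0.025,0],[0,0,0,0.025,0],[0,0,0,0.025,0],[0,0,0,0.025,0],[0,0,0,0.01,0],[0,0,0,0.005,0],[0,0,0,0,0],[0,0.002,0,0,0],[0,0.002,0,0,0],[0,0.002,0,0,0],[0,0.0015,0,0,0],[0,0.0015,0,0,0],[0,0.001,0,0,0],[0,0.001,0,0,0],[0,0.001,0,0,0],[0,0,0,0,0],[0,0,0,0,0]]]'; python3 -c "
from h import *
delta([.4921,.1295,.035],27.6)"
```

```text
t: 11.57
ee_pos: [0.4917, 0.13, 0.0354]
eef_rot: [0.971, 0.238, 0.0, -0.0]
wrist_force: [-1.6, -0.1, 0.1]
gripper_width: -0.0002
gripper_force: 0.5
t 11.57 pos [0.4917 0.13   0.0354] yaw 27.5 F [-1.6 -0.1  0.1] j [ 0.13  0.26 -0.51  0.8   0.    2.79]
tool delta mm [0.2 0.6 0.4]
turn -0.1
```

Retract and measure again.

```bash
python3 -m jog '[[[0,-0.006,0,0,0],[0,-0.006,0,0,0],[0,0,0,-0.03,0],[0,0,0,-0.03,0],[0,-0.02,0,-0.03,0],[0,-0.03,-0.02,-0.03,0],[0,-0.03,-0.03,-0.03,0],[0,-0.03,-0.03,-0.03,0],[0,-0.03,-0.03,-0.03,0],[0,0,0,-0.03,0],[0,0,0,0,0]]]'; python3 m.py; python3 y.py
python3 - <<'E'
from h import *
f=np.load("top1.npy",allow_pickle=True).item(); g=cam("side")
# cap: dark blob in both views
out=[]
for im,c in((f,(241,187)),(g,(237,179))):
    h=im["frame"].max(2); m=((h<60)).astype(np.uint8)
    n,L,st,ce=cv2.connectedComponentsWithStats(m)
    i=min((i for i in range(1,n) if st[i,4]>25),key=lambda i:np.hypot(*(ce[i]-c))); print(st[i],ce[i]); out.append(ray(im,*ce[i]))
(o1,d1),(o2,d2)=out
A=np.stack([d1,-d2],1);s=np.linalg.lstsq(A,o2-o1,rcond=None)[0];p,q=o1+s[0]*d1,o2+s[1]*d2;print("cap mid",p,q)
E
```

```text
t: 12.48
ee_pos: [0.3352, 0.1502, 0.2595]
eef_rot: [0.971, 0.239, 0.005, -0.0]
wrist_force: [1.7, 0.9, 0.3]
gripper_width: -0.0001
gripper_force: 0.0
rad 0.17893111657295557 tan -0.14546937476825303
t 12.48 pos [0.3352 0.1502 0.2595] yaw 27.6 F [1.7 0.9 0.3] j [ 0.24 -0.22 -0.48  1.3   0.    2.9 ]
[0.54660969 0.0592342 ] 118.0023476439076 162 0.0021318468241081885
yaw [-2.06539784 -3.07906266] 0.2386269781055645 0.1411027594688105
axis [0.54823761 0.05971383]
yaw [-1.96468522 -2.23155212] 0.24069290246983405 0.140581322626687
axis [0.54719318 0.0594842 ]
61 38 dir -2.5100545261746303 off mm -4.251308665404474
121 35 dir -1.6551102725709896 off mm -4.468433617709017
181 34 dir -2.8871669049194373 off mm -4.509291283381374
241 38 dir -3.2277429278137726 off mm -4.798118712436013
301 24 dir -2.4609079103692784 off mm -4.707927553927397
[332 217   7  11  45] [335.06666667 223.04444444]
[231 173  13  13 137] [236.83211679 179.27007299]
cap mid [ 0.50669692 -0.18741774  0.11987754] [ 0.65992486 -0.02871131  0.09832212]
```

The turret is now at 0.0° ± 0.5 relative to the stand. The cap is at about (0.587, 0.0577), from the axis plus 40 mm and from the earlier top-view ray. Now the rod.

```bash
python3 -c "
from h import *
delta([.587,.0577,.265],27.6)"
```

```text
t 12.58 pos [0.3346 0.1495 0.2556] yaw 27.52 F [-1.1  0.1 -0.6] j [ 0.24 -0.22 -0.48  1.3   0.    2.9 ]
tool delta mm [181.5 198.   -8.4]
turn -0.08
```

```bash
python3 -m jog '[[[0,0,0,-0.0084,0],[0,0.01815,0.0198,0,0],[0,0.01815,0.0198,0,0],[0,0.01815,0.0198,0,0],[0,0.01815,0.0198,0,0],[0,0.01815,0.0198,0,0],[0,0.01815,0.0198,0,0],[0,0.01815,0.0198,0,0],[0,0.01815,0.0198,0,0],[0,0.01815,0.0198,0,0],[0,0.01815,0.0198,0,0],[0,0,0,0,0],[0,0,0,0,0]]]'; python3 - <<'E'
from h import *
delta([.587,.0577,.24])
f=cam("side"); cv2.imwrite("pics/s2.png",cv2.resize(f["frame"][140:270,170:310,::-1],None,fx=4,fy=4,interpolation=cv2.INTER_CUBIC))
E
```

```text
t: 13.67
ee_pos: [0.5868, 0.0564, 0.2605]
eef_rot: [0.972, 0.237, -0.002, -0.001]
wrist_force: [-0.3, -0.6, -0.1]
gripper_width: 0.0
gripper_force: 0.0
t 13.67 pos [0.5868 0.0564 0.2605] yaw 27.39 F [-0.3 -0.6 -0.1] j [-0.01  0.2  -0.06  1.31  0.    2.65]
tool delta mm [ 0.8 -1.1 20.5]
```

View pics/s2.png

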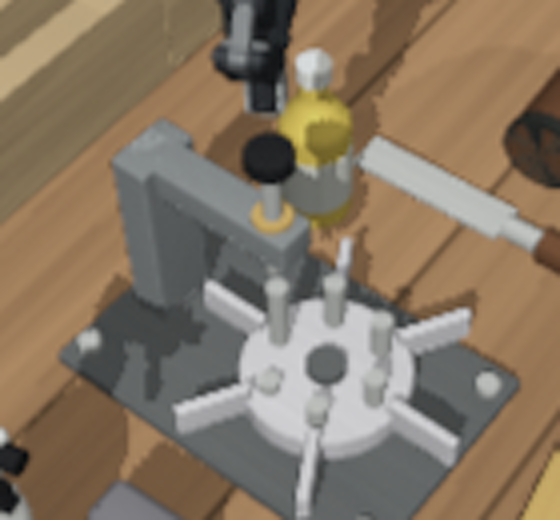

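Fingertip at (265,105) sits right above the cap at (270,158), and the tallest post at (277,290) is below the rod. Pushing down.

```bash
python3 -m jog '[[[0,0.0008,-0.001,0.01,0],[0,0,0,0.01,0],[0,0,0,0.004,0],[0,0,0,0.002,0],[0,0,0,0.002,0],[0,0,0,0.002,0],[0,0,0,0.002,0],[0,0,0,0.002,0],[0,0,0,0.002,0],[0,0,0,0.002,0],[0,0,0,0.002,0],[0,0,0,0.002,0],[0,0,0,0.002,0],[0,0,0,0.002,0],[0,0,0,0.002,0],[0,0,0,0,0]]]'; python3 -m jog '[[[0,0,0,0.001,0],[0,0,0,0.001,0],[0,0,0,0.001,0],[0,0,0,0,0]]]'
```

```text
t: 15.05
ee_pos: [0.5868, 0.0586, 0.2142]
eef_rot: [0.971, 0.238, -0.0, -0.0]
wrist_force: [0.0, -0.4, 0.5]
gripper_width: 0.0
gripper_force: 0.0
t: 15.38
ee_pos: [0.5867, 0.0586, 0.2114]
eef_rot: [0.971, 0.238, -0.0, 0.0]
wrist_force: [0.1, -0.8, 1.2]
gripper_width: -0.0002
gripper_force: 0.3
```

```bash
python3 -m jog '[[[0,0,0,0.001,0],[0,0,0,0.001,0],[0,0,0,0.001,0],[0,0,0,0,0]]]';python3 -m jog '[[[0,0,0,0.001,0],[0,0,0,0,0]]]';python3 -m jog '[[[0,0,0,0.001,0],[0,0,0,0,0]]]'
```

```text
t: 15.72
ee_pos: [0.5867, 0.0586, 0.2084]
eef_rot: [0.971, 0.238, -0.0, 0.0]
wrist_force: [-0.8, 0.4, 0.7]
gripper_width: 0.0001
gripper_force: 0.4
t: 15.88
ee_pos: [0.5867, 0.0586, 0.2075]
eef_rot: [0.971, 0.238, -0.0, 0.0]
wrist_force: [-0.3, -0.1, 1.1]
gripper_width: -0.0004
gripper_force: 0.5
t: 16.05
ee_pos: [0.5868, 0.0586, 0.207]
eef_rot: [0.971, 0.238, 0.0, 0.0]
wrist_force: [-0.6, 0.2, 3.6]
gripper_width: -0.0001
gripper_force: 1.8
```

```bash
python3 -m jog '[[[0,0,0,0.001,0],[0,0,0,0,0]]]';python3 -m jog '[[[0,0,0,0.001,0],[0,0,0,0,0],[0,0,0,0,0]]]'
```

```text
t: 16.22
ee_pos: [0.5868, 0.0586, 0.2069]
eef_rot: [0.971, 0.238, 0.0, 0.0]
wrist_force: [-2.3, -0.1, 7.8]
gripper_width: 0.0003
gripper_force: 3.8
t: 16.47
ee_pos: [0.5869, 0.0586, 0.2069]
eef_rot: [0.971, 0.238, 0.001, 0.0]
wrist_force: [-3.7, -0.1, 10.3]
gripper_width: 0.0001
gripper_force: 5.6
```

The rod has come to a hard stop at cap height 0.207, exactly the expected level, with force rising. Now I lift straight off, back away and check.

```bash
python3 -m jog '[[[0,0,0,-0.002,0],[0,0,0,-0.01,0],[0,0,0,-0.02,0],[0,0,0,-0.03,0],[0,-0.018,-0.02,0,0],[0,-0.018,-0.02,0,0],[0,-0.018,-0.02,0,0],[0,-0.018,-0.02,0,0],[0,-0.018,-0.02,0,0],[0,-0.018,-0.02,0,0],[0,-0.018,-0.02,0,0],[0,-0.018,-0.02,0,0],[0,-0.018,-0.02,0,0],[0,0,0,0,0],[0,0,0,0,0],[0,0,0,0,0]]]'; python3 m.py
python3 - <<'E'
from h import *
f=np.load("top1.npy",allow_pickle=True).item(); g=cam("side")
cv2.imwrite("pics/s3.png",np.hstack([cv2.resize(g["frame"][150:270,170:310,::-1],(560,480),interpolation=cv2.INTER_CUBIC),cv2.resize(f["frame"][140:255,215:275,::-1],(240,480))]))
E
```

```text
t: 17.8
ee_pos: [0.3604, 0.1436, 0.2669]
eef_rot: [0.971, 0.238, 0.001, 0.0]
wrist_force: [0.5, 0.6, 0.7]
gripper_width: -0.0002
gripper_force: 0.0
rad 0.16117738768478673 tan -0.12639612053870977
t 17.8 pos [0.3604 0.1436 0.2669] yaw 27.51 F [0.5 0.6 0.7] j [ 0.21 -0.18 -0.43  1.32 -0.    2.87]
[0.54660969 0.0592342 ] 118.0023476439076 162 0.0021318468241081885
```

View pics/s3.png

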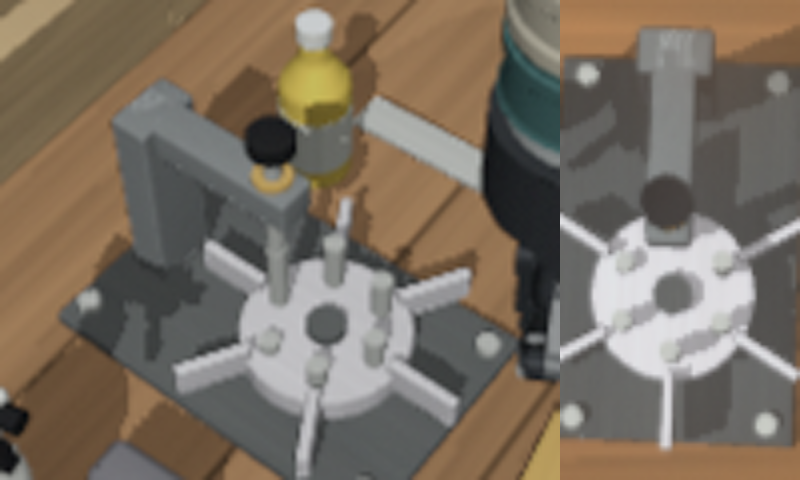

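The picture shows the rod foot resting on the tallest post at (277,250), the cap lowered at (270,140), the turret unmoved, and the robot clear.

```bash
python3 -c "
from station import finish_job
print(finish_job())"
```

```text
the job is handed in; nothing more can be done
None
```

The job is handed in: the tallest post is centred under the stop rod to within about half a degree by the camera, the rod rests on it, and the robot is clear after about 18 s of the 72 s allowed.

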